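# Load the cartridge carrier into the O-ring nest and latch it

### The job

Push the grey carrier block, with the filter cartridge standing in it, rounded nose first along the bench through the narrow gap between the two aluminium cheeks of the nest until it is fully home against the back stop; then swing the latch fully shut across the mouth behind it, so it cannot slide out while its O-ring is changed. Only push with the fingers: do not lift or tip the carrier, do not touch the cartridge, and leave the other things beside the nest where they are.

Things in the scene. Friction and masses are not known exactly. Their poses are not given: they have to be found in the camera images.
- carrier: grey plastic block, 120 mm long (x) x 90 mm wide (y) x 40 mm high, about 0.3 kg, loose on the bench. Origin: centre of its underside. +x points to its nose, whose two upright corners are rounded (15 mm radius); the tail face is flat at x = -60 mm, the sides are flat at y = +-45 mm. A blind bore centred at x = +10 mm holds the cartridge. It slides with ordinary dry friction.
- cartridge: cream filter cartridge, 45 mm across, 72 mm tall, standing loosely in the carrier's bore; origin: centre of its underside, 12 mm above the carrier's underside, so its top is 84 mm above the bench. Not to be touched.
- nest: aluminium nest bolted to the bench, open at one end. Origin: on the bench where the carrier's origin lies when fully home; +x is the way in, and a home carrier's axes match the nest's. Two parallel cheeks 22 mm thick, 26 mm high, inner faces at y = +-46.5 mm, run up to a back stop (34 mm high, 137 mm wide, to x = +84 mm) that meets the carrier's nose at x = +60 mm.
- nest_mouth (a point): middle of the nest's mouth, on the bench at nest x = -73 mm, y = 0, axes as the nest's: the cheeks end here in half-round noses of 11 mm radius (centres at y = +-57.5 mm, tips 11 mm further out). The gap is 93 mm wide, for a carrier of 90 mm.
- latch_pivot (a point): the latch's upright hinge axis, over the nose of the nest's +y cheek (nest x = -73 mm, y = +57.5 mm), 33 mm above the bench
- latch_peg (a point): centre of the latch's upright black finger peg, 15 mm diameter, from 42 to 68 mm above the bench, on the bar 90 mm from the hinge axis
- latch (a joint): angle (rad) of the swing latch: a dark steel bar 16 mm wide, 122 mm long from its hinge axis, 28 to 38 mm above the bench. 0 = fully shut (hard stop): the bar points along nest -y across the mouth, 5 mm behind the tail of a home carrier. At 1.57 it points along nest -x, at 2.5 (hard stop) it is folded away to +y. Light friction, about 1 N at the peg: it stays where it is left.
- oring_tin: bystander: open tin of O-rings, 68 mm diameter, 22 mm high, origin at the centre of its underside
- grease_bottle: bystander: squeeze bottle of seal grease, 43 mm diameter, 139 mm tall, origin at the centre of its underside
- spare_cartridge: bystander: second cream cartridge standing on the bench beside the nest, 45 mm diameter, 72 mm tall, origin at the centre of its underside
- oring_pick: bystander: hooked O-ring pick lying behind the back stop, 157 mm long along its x axis, 20 mm high, origin at the centre of its underside
Mind the look-alikes: they are no part of the job. Several things have the shape of the carrier; the one meant has the colours described above.

How it is judged:
On the way, in this order (a step that is already met when the one before it is completed fails the run):
1. the carrier has been pushed between the cheeks, nose first, home against the back stop, with the latch still open (x of carrier in the frame of nest between -0.0035 and 0.004 m and horizontal distance between carrier and nest below 0.006 m and value of joint latch above 0.6 rad), for 0.2 s.
2. the latch is fully shut behind the carrier (value of joint latch below 0.06 rad), for 0.2 s.
At the end, for the whole second after the job is handed in: The carrier lies flat and still in the nest, nose to the back stop (within 5.5 mm along the nest, within 0.06 rad), the cartridge still seated upright in its bore, and the latch shut (within 0.06 rad) behind it; nothing touched by the robot (x of carrier in the frame of nest between -0.0055 and 0.004 m and horizontal distance between carrier and nest below 0.007 m and angle between the x axis of carrier and the x axis of nest, either way round below 0.06 rad and y of latch_pivot in the frame of carrier above 0.03 m and height (world z) of carrier below 0.003 m and angle between carrier's own z axis and vertical below 0.03 rad and linear speed of carrier below 0.01 m/s and value of joint latch below 0.06 rad and distance between cartridge and carrier below 0.02 m and angle between cartridge's own z axis and vertical below 0.12 rad).
It fails at once if the carrier is lifted off the bench or tipped (height (world z) of carrier above 0.008 m or angle between carrier's own z axis and vertical above 0.12 rad).
It fails at once if the cartridge is touched by the robot (contact force between any of the fingers, the arm and cartridge above 1 N).
It fails at once if the cartridge comes out of its bore (distance between cartridge and carrier above 0.03 m).
It fails at once if a bystander beside the nest is moved or knocked over (distance of any of oring_tin, grease_bottle, spare_cartridge, oring_pick from where it was at the start of the episode above 0.015 m or angle between any of grease_bottle, spare_cartridge's own z axis and vertical above 0.3 rad).
It also fails if it takes over 72 s, if anything falls off the work surface, if the arm or the gripper's body presses on something with over 40 N, if the wrist force passes 120 N, or if a joint passes its speed limit or range.

### The arm

A 7-joint arm with a two-finger parallel gripper is mounted at the origin on the work surface; the furniture and walls round the work are solid. World frame = base frame: x ahead of the robot, y to its left, z up, the work surface at z = 0. Lengths are in m, angles in rad, forces in N, time in s.
With the tool pointing down it reaches from about 0.4 to 0.9 m from the base axis. Payload 5.5 kg.
Tool frame: the origin (TCP) lies midway between the tips of the shut fingers; the grasp point (between the pads) lies 19 mm behind it (r.grasp_offset is the distance from the TCP to the grasp point, in m); z points along the fingers, y is the direction in which the jaws open and shut (so a half turn about z gives the same grasp; the last joint's range is limited). The gripper opens to 92 mm and grips with 3 to 60 N. Pads are 19 mm wide; open, the fingers measure 130 mm over their backs; the gripper's body (75 mm by 190 mm) begins 47 mm behind the grasp point.
Start: joints at [1.549, 0.501, -0.427, 1.55, 0.221, 1.138, -0.21], TCP at [0.183, -0.624, 0.227] pointing down, gripper open.
Joint ranges: [-2.88, 2.88], [-0.31, 2.03], [-1.54, 1.56], [0.2, 2.42], [-1.41, 4.55], [0.19, 2.02], [-2.57, 2.57]. Speed limits (rad/s): [2.57, 2.57, 3.14, 3.14, 3.14, 3.14, 3.14].

### API

Orientations are given as [roll, pitch, yaw] about the fixed x, y, z axes, in that order (R = Rz(yaw) Ry(pitch) Rx(roll)).
In Python, from cell import sensors, imaging, job, r gives the robot as it stands.
- The arm moves only by the tool arm_command, never from a script. Its argument "steps" is one flat list of numbers, 7 for each row, row after row: the shift along the tool's x, y, z in m, then the turn, a rotation vector about the tool's x, y, z in degrees, then the closure in counts, from 0 (fully open) to 255 (shut). A call has 1 to 5 rows; each row shifts and turns the commanded pose from where the row before left it, along the tool's axes as they then stand; what a row does not reach is not made up. A row lasts 1/12 s, in which the tool goes at most 41.7 mm and 7.16 degrees, less where a joint would pass 70% of its speed; a pose out of reach is approached as far as the arm can. A call is refused whole if a number of a shift passes 0.0417 or a number of a turn 7.16, either way. A call with a gripper value outside its range is refused whole. The fingers move at their own pace and stop on an object; "squeeze" is the grip in N (left out, the last holds). Time passes only in rows, so rows that do not move let the fingers close. It gives the time, the measured TCP pose, the force and the opening at its end, in the units of the state.
- sensors.get_state(): the state, without advancing time (a new reading comes with each control period).
- imaging.read_camera(name): name is "side" or "top" or "wrist"; returns a dict with "image" (420x560x3 uint8, blue, green, red), "K" (3x3 intrinsics, pixels), "world_to_cam" (4x4, takes a point from world to camera coordinates). Camera axes: x right, y down, z forward; pixel columns grow to the right and rows downward; lengths in m; the calibration is good to about 2 mm. The wrist camera is an equidistant fisheye: a pixel r from the principal point sees the ray r / f radians off the axis. A picture is of the moment at which its call begins. There is no depth.
- job.close_job(): hands the job in, once; it reports no verdict.
The state is a dict: "time": time; "joint_positions": joint angles; "joint_velocities": joint speeds; "joint_efforts": joint torques, N m; "tcp_pos": TCP position; "eef_rot": TCP orientation; "contact_force": force on the tool from outside, world axes, zero at the start; "moment": the same for the moment, N m; "opening": finger opening in m.
Only numpy, scipy, OpenCV 4.12 (cv2) and the standard library are available. Lean on these libraries where they do the work, as an engineer would, in place of code of your own. Each camera call takes 0.05 s, during which the arm holds its last target.

## Working session

There is one attempt and no reset: what is moved stays moved. The work goes in short steps, Python scripts to look and compute and a tool call to move; the robot and the scene stay as the last step left them, time stands still between calls to the robot, and variables do not carry over. Pictures are saved under pics/ and viewed, and the job is handed in when it is done.

Besides the shell and the picture viewer there is one more tool, called after "Emit:" by a JSON object that holds its "api" and its "payload", one argument or row to a line. arm_command: Moves the arm, as the interface text tells. Its arguments: {"type":"object","properties":{"steps":{"type":"array","items":{"type":"number"}},"squeeze":{"type":"number"}},"required":["steps"]}

```bash
ls; mkdir -p pics; python3 - <<'E'
from cell import sensors, imaging, job, r
import cv2
s=sensors.get_state(); print(s)
for n in ["side","top","wrist"]:
    d=imaging.read_camera(n); cv2.imwrite(f"pics/{n}0.png",d["image"]); print(n,d["K"],d["world_to_cam"])
E
```

```text
pics
{'time': 0.0, 'joint_positions': array([ 1.54918465,  0.50184598, -0.42677525,  1.55142293,  0.22080874,
        1.13830954, -0.21030853]), 'joint_velocities': array([-0.00075231, -0.0011539 , -0.00075267, -0.00183016,  0.00065308,
        0.00029238, -0.000251  ]), 'joint_efforts': array([-5.60974422e-04, -5.66586077e+01, -5.81630722e+00, -2.79106039e+01,
       -6.83854194e-02,  3.07826337e-02,  2.01201215e-04]), 'tcp_pos': array([ 0.18238508, -0.62316833,  0.22568939]), 'eef_rot': array([-3.13966398e+00, -5.15356801e-05,  2.84842248e-01]), 'contact_force': array([0.04094339, 0.56705694, 0.18582506]), 'moment': array([ 0.05318859, -0.01985906, -0.00852212]), 'opening': 0.09174270276319364}
side [[383.41300438   0.         283.00677822]
 [  0.         383.41300438 201.12847462]
 [  0.           0.           1.        ]] [[ 0.96326329 -0.26852244  0.00441946 -0.47282922]
 [-0.12019099 -0.4457573  -0.88704823  0.19449082]
 [ 0.24016236  0.85392981 -0.46165562  0.63069759]
 [ 0.          0.          0.          1.        ]]
top [[444.35982568   0.         276.73452222]
 [  0.         444.35982568 206.87845959]
 [  0.           0.           1.        ]] [[-0.09237331 -0.99572278 -0.00182342  0.17775195]
 [-0.97316969  0.09066831 -0.21147107  0.51746698]
 [ 0.21073189 -0.01775978 -0.97738256  0.92285913]
 [ 0.          0.          0.          1.        ]]
wrist [[325.1922621    0.         281.99531581]
 [  0.         325.1922621  212.87969233]
 [  0.           0.           1.        ]] [[ 0.28080105 -0.9597623  -0.00266513 -0.64721244]
 [-0.91306074 -0.26799104  0.30740997 -0.03846667]
 [-0.29575473 -0.08388761 -0.95157344  0.39282201]
 [ 0.          0.          0.          1.        ]]
```

View pics/top0.png

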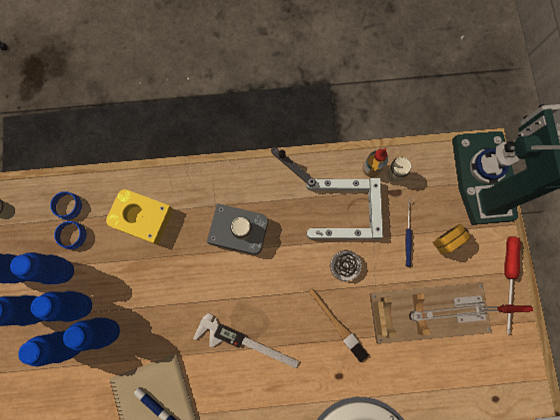

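View pics/side0.png

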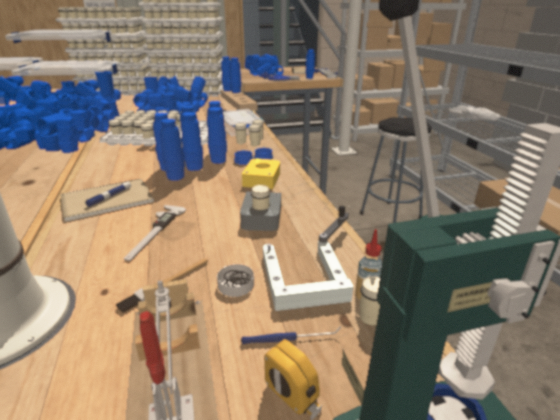

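View pics/wrist0.png

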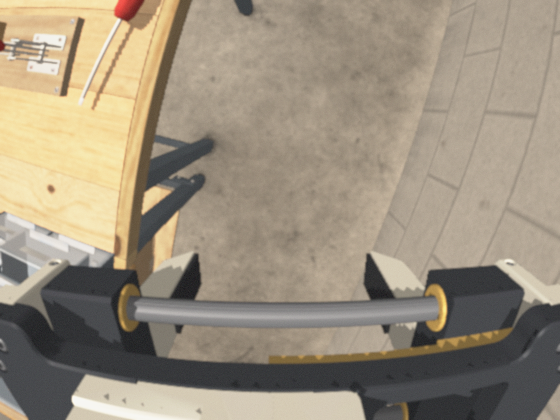

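```bash
cat > h.py <<'E'
import numpy as np, cv2
from cell import sensors, imaging, job, r
def ray(d,u,v):
    K,T=d["K"],d["world_to_cam"]; R,t=T[:3,:3],T[:3,3]
    c=-R.T@t; q=R.T@np.linalg.inv(K)@np.array([u,v,1.]); return c,q
def onz(d,u,v,z):
    c,q=ray(d,u,v); return c+q*(z-c[2])/q[2]
def proj(d,p):
    T=d["world_to_cam"]; q=T[:3,:3]@np.asarray(p,float)+T[:3,3]; q=d["K"]@q; return q[:2]/q[2]
E
python3 - <<'E'
from h import *
im=cv2.imread("pics/top0.png")
cv2.imwrite("pics/topc.png",cv2.resize(im[135:285,190:440],(800,480),interpolation=cv2.INTER_CUBIC))
im=cv2.imread("pics/side0.png")
cv2.imwrite("pics/sidec.png",cv2.resize(im[170:320,215:390],(700,600),interpolation=cv2.INTER_CUBIC))
E
```

```text
(no output)
```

View pics/topc.png

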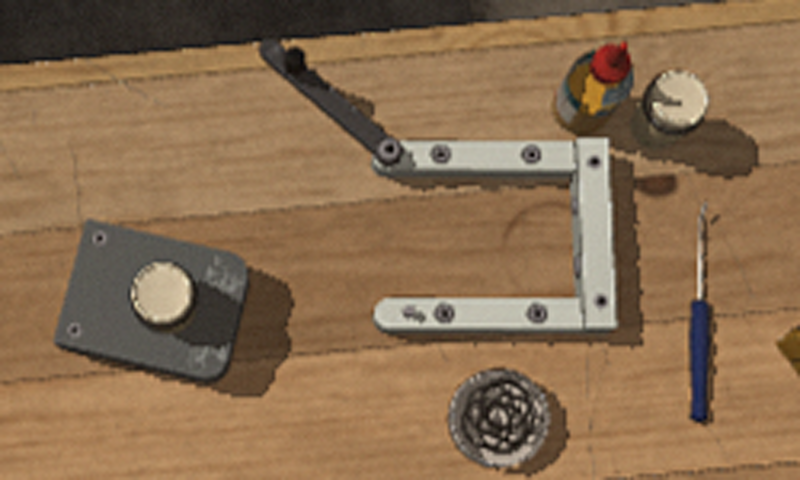

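View pics/sidec.png

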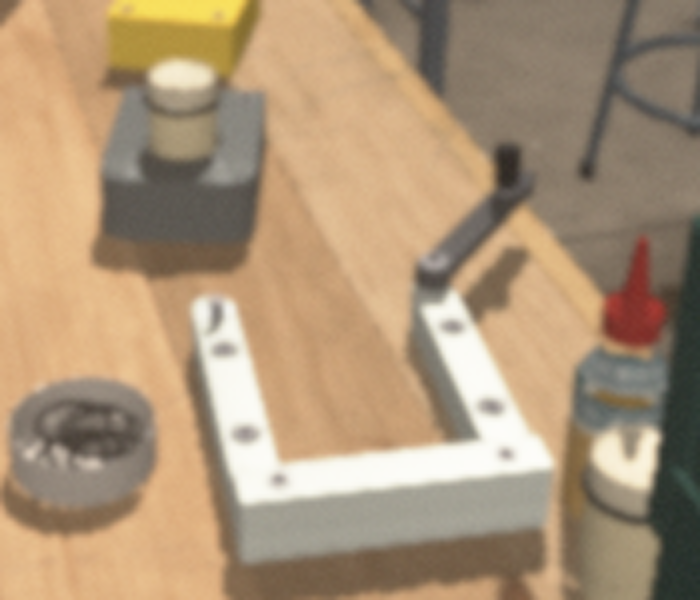

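```bash
python3 - <<'E'
from h import *
d=imaging.read_camera("top")
P=lambda x,y,z: onz(d,190+x/3.2-.34,135+y/3.2-.34,z)[:2]
# nest: pivot at z~40, screws
pts=dict(pivot=P(390,150,.04),noseL=P(373,315,.026),c1=P(405,298,.026),c2=P(575,298,.026),o1=P(405,330,.026),o2=P(583,329,.026),
 lc_in1=P(410,171,.026),lc_in2=P(575,171,.026),lc_o1=P(410,141,.026),lc_o2=P(575,141,.026),
 bs_a=P(607,138,.034),bs_b=P(616,327,.034),bs_c=P(575,138,.034),bs_d=P(583,327,.034),
 tailR=P(90,221,.04),tailL=P(57,345,.04),sc1=P(99,238,.04),sc2=P(74,330,.04),noseside1=P(247,258,.04),cart=P(163,292,.084),
 peg=P(296,55,.068),lend=P(265,47,.038),tin=P(499,417,.022),bot=P(610,62,.12),spare=P(682,98,.072))
for k,v in pts.items(): print(k,v.round(4))
im=d["image"]; hsv=cv2.cvtColor(im,cv2.COLOR_BGR2HSV)
m=((hsv[...,1]<60)&(hsv[...,2]>50)&(hsv[...,2]<150)).astype(np.uint8)
m[:195]=0;m[260:]=0;m[:,:200]=0;m[:,280:]=0
m=cv2.morphologyEx(m,cv2.MORPH_OPEN,np.ones((3,3)))
cs,_=cv2.findContours(m,0,1);c=max(cs,key=cv2.contourArea)
hull=cv2.convexHull(c)[:,0]
W=np.array([onz(d,u,v,.04)[:2] for u,v in hull],np.float32)
rc=cv2.minAreaRect(W);print(rc,cv2.boxPoints(rc))
E
```

```text
pivot [0.5862 0.0449]
noseL [0.4721 0.0683]
c1 [0.482  0.0447]
c2 [ 0.4709 -0.0741]
o1 [0.4595 0.0472]
o2 [ 0.4487 -0.0767]
lc_in1 [0.5732 0.0309]
lc_in2 [ 0.5622 -0.0867]
lc_o1 [0.5953 0.0284]
lc_o2 [ 0.5843 -0.0897]
bs_a [ 0.5823 -0.1108]
bs_b [ 0.4469 -0.0978]
bs_c [ 0.5844 -0.0881]
bs_d [ 0.449  -0.0751]
tailR [0.5545 0.2597]
tailL [0.4694 0.2879]
sc1 [0.5418 0.2542]
sc2 [0.4787 0.2756]
noseside1 [0.518  0.1525]
cart [0.4916 0.2096]
peg [0.6531 0.1056]
lend [0.6716 0.126 ]
tin [ 0.3936 -0.0113]
bot [ 0.611  -0.0975]
spare [ 0.5959 -0.1563]
((0.4941202700138092, 0.2198231816291809), (0.11967378109693527, 0.08992259949445724), 71.32498168945312) [[0.43236643 0.17753331]
 [0.5175546  0.1487401 ]
 [0.5558741  0.26211303]
 [0.47068596 0.29090625]]
```

```bash
cat >> h.py <<'E'
NO=np.array([.5221,-.0211]); YN=np.radians(-95.4)
XH=np.array([np.cos(YN),np.sin(YN)]); YH=np.array([-XH[1],XH[0]])
def n2w(x,y): return NO+x*XH+y*YH
def w2n(p): q=np.asarray(p)[:2]-NO; return np.array([q@XH,q@YH])
def st():
    s=sensors.get_state(); from scipy.spatial.transform import Rotation as Ro
    e=s["eef_rot"]; print("t",round(s["time"],2),"tcp",s["tcp_pos"].round(4),"nest",w2n(s["tcp_pos"]).round(4),"rpy",np.degrees(e).round(2),"F",s["contact_force"].round(1),"op",round(s["opening"],4),"q",s["joint_positions"].round(2))
    return s
def rel(xn,yn,z,yawdeg=None):
    "shift in tool axes to nest-frame target; turn about tool z (deg)"
    from scipy.spatial.transform import Rotation as Ro
    s=st(); R=Ro.from_euler('xyz',s["eef_rot"]); p=np.append(n2w(xn,yn),z)
    print("tool shift",R.inv().apply(p-s["tcp_pos"]).round(4))
    if yawdeg is not None:
        Rt=Ro.from_euler('xyz',[np.pi,0,np.radians(yawdeg)])
        print("turn",np.degrees((R.inv()*Rt).as_rotvec()).round(2), "shift after turn",Rt.inv().apply(p-s["tcp_pos"]).round(4))
E
python3 - <<'E'
from h import *
d=imaging.read_camera("top")
for uv in [(455,135),(460,222),(520,215),(372,290),(490,290),(345,420)]: print(uv,onz(d,*uv,0.0).round(3))
print("car nest", w2n([.4941,.2198]), [w2n(p) for p in [(.6531,.1056),(.3936,-.0113)]])
w=imaging.read_camera("wrist");T=w["world_to_cam"];print(-T[:3,:3].T@T[:3,3])
rel(-.2372,-.130,.227,-5.4)
E
```

```text
(455, 135) [ 0.68  -0.316  0.   ]
(460, 222) [ 0.469 -0.29   0.   ]
(520, 215) [ 0.472 -0.432  0.   ]
(372, 290) [ 0.334 -0.067  0.   ]
(490, 290) [ 0.31  -0.329  0.   ]
(345, 420) [0.072 0.027 0.   ]
car nest [-0.23719584 -0.05054643] [array([-0.13846589,  0.11849509]), array([ 0.00233641, -0.12885197])]
[ 0.26288622 -0.59868466  0.38433963]
t 0.3 tcp [ 0.1825 -0.6236  0.2264] nest [ 0.6318 -0.2813] rpy [-179.97   -0.     16.32] F [ 0.3 -0.3  0.2] op 0.0919 q [ 1.55  0.5  -0.43  1.55  0.22  1.14 -0.21]
tool shift [ 4.622e-01 -7.513e-01 -2.000e-04]
turn [-0.03  0.   21.72] shift after turn [ 1.513e-01 -8.690e-01 -6.000e-04]
```

Emit:
{"api": "arm_command", "payload": {
  "steps": [0.02,0,0,0,0,5.43,0,0.02,0,0,0,0,5.43,0,0.02,0,0,0,0,5.43,0,0.02,-0.02,0,0,0,5.43,0,0.02,-0.04,0,0,0,0,0]
}}

```text
time: 0.72
tcp_pos: [0.2827, -0.5597, 0.2263]
eef_rot: [3.14, -0.0, -0.104]
contact_force: [-0.3, -0.3, 0.1]
opening: 0.0918
```

Emit:
{"api": "arm_command", "payload": {
  "steps": [0,-0.04,0,0,0,0,0,0,-0.04,0,0,0,0,0,0,-0.04,0,0,0,0,0,0,-0.04,0,0,0,0,0,0,-0.04,0,0,0,0,0]
}}

```text
time: 1.13
tcp_pos: [0.3022, -0.3561, 0.2267]
eef_rot: [3.141, -0.0, -0.094]
contact_force: [0.4, 0.7, 0.5]
opening: 0.0916
```

```bash
python3 - <<'E'
from h import *
rel(-.2372,-.130,.227,-5.4)
E
```

```text
t 1.13 tcp [ 0.3022 -0.3561  0.2267] nest [ 0.3542 -0.1874] rpy [179.98  -0.    -5.39] F [0.4 0.7 0.5] op 0.0916 q [ 1.25  0.17 -0.48  1.99  0.09  1.   -0.94]
tool shift [ 5.740e-02 -5.914e-01 -5.000e-04]
turn [ 0.02 -0.    0.01] shift after turn [ 5.740e-02 -5.914e-01 -3.000e-04]
```

Emit:
{"api": "arm_command", "payload": {
  "steps": [0.01,-0.04,0,0,0,0,90,0.01,-0.04,0,0,0,0,90,0.01,-0.04,0,0,0,0,90,0.01,-0.04,0,0,0,0,90,0.01,-0.04,0,0,0,0,90]
}}

```text
time: 1.55
tcp_pos: [0.3711, -0.1618, 0.2271]
eef_rot: [3.14, -0.001, -0.095]
contact_force: [0.4, 0.3, -0.7]
opening: 0.0633
```

Emit:
{"api": "arm_command", "payload": {
  "steps": [0,-0.04,0,0,0,0,90,0,-0.04,0,0,0,0,90,0,-0.04,0,0,0,0,90,0,-0.04,0,0,0,0,90,0,-0.04,0,0,0,0,90]
}}

```text
time: 1.97
tcp_pos: [0.3895, 0.0372, 0.2271]
eef_rot: [3.14, -0.001, -0.094]
contact_force: [0.7, -1.0, -0.4]
opening: 0.0595
```

Emit:
{"api": "arm_command", "payload": {
  "steps": [0,-0.04,0,0,0,0,90,0,-0.04,0,0,0,0,90,0,-0.04,0,0,0,0,90,0,-0.04,0,0,0,0,90,0,-0.03,0,0,0,0,90]
}}

```text
time: 2.38
tcp_pos: [0.4075, 0.2281, 0.2272]
eef_rot: [-3.14, -0.001, -0.093]
contact_force: [-0.3, -0.2, -0.1]
opening: 0.0594
```

```bash
python3 - <<'E'
from h import *
rel(-.2372,-.130,.027,-5.4)
d=imaging.read_camera("top"); cv2.imwrite("pics/t1.png",d["image"])
E
```

```text
t 2.38 tcp [0.4075 0.2281 0.2272] nest [-0.2373 -0.1375] rpy [-1.7991e+02 -7.0000e-02 -5.3200e+00] F [-0.3 -0.2 -0.1] op 0.0594 q [ 0.34  0.27 -1.03  1.98  0.27  1.03 -2.48]
tool shift [0.0073 0.0004 0.2002]
turn [-0.09 -0.07  0.08] shift after turn [7.500e-03 1.000e-04 2.002e-01]
```

View pics/t1.png

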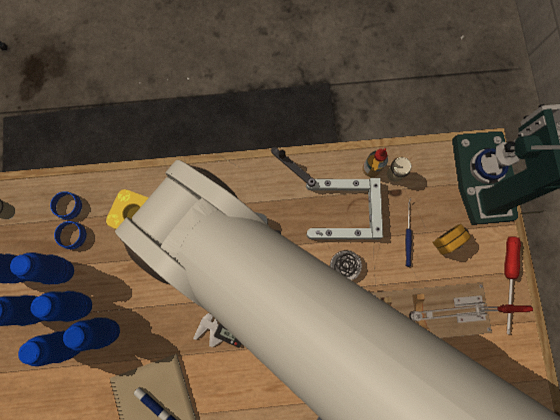

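Emit:
{"api": "arm_command", "payload": {
  "steps": [0,0,0.04,0,0,0,90,0,0,0.04,0,0,0,90,0,0,0.04,0,0,0,90,0,0,0.04,0,0,0,90,0,0,0.03,0,0,0,90]
}}

```text
time: 2.85
tcp_pos: [0.4068, 0.2232, 0.0342]
eef_rot: [3.139, 0.001, -0.094]
contact_force: [-0.1, 0.8, 0.1]
opening: 0.0597
```

```bash
python3 - <<'E'
from h import *
rel(-.2372,-.130,.027,-5.4)
for n in ["side","wrist"]:
  d=imaging.read_camera(n); cv2.imwrite(f"pics/{n}2.png",d["image"])
E
```

```text
t 2.85 tcp [0.4068 0.2232 0.0342] nest [-0.2323 -0.1378] rpy [ 1.7988e+02  5.0000e-02 -5.4100e+00] F [-0.1  0.8  0.1] op 0.0597 q [-0.19  0.49 -0.44  2.13  0.37  0.59 -2.56]
tool shift [ 0.0078 -0.0049  0.0072]
turn [ 0.12  0.05 -0.01] shift after turn [ 0.0078 -0.0049  0.0072]
```

View pics/side2.png

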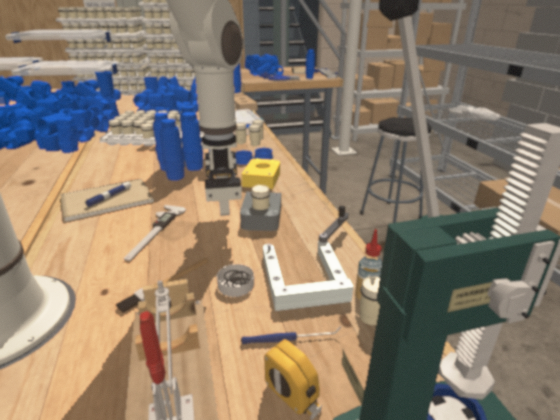

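View pics/wrist2.png

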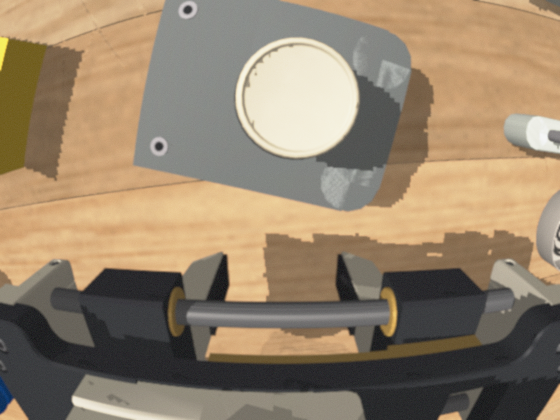

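Emit:
{"api": "arm_command", "payload": {
  "steps": [0,0,-0.04,0,0,0,90,0,0,-0.04,0,0,-7,90,0,0,0,0,0,-7,90,0,0,0,0,0,-7,90,0,0,0,0,0,-7,90]
}}

```text
time: 3.37
tcp_pos: [0.4094, 0.2252, 0.1201]
eef_rot: [3.141, -0.005, 0.4]
contact_force: [0.9, -0.9, -0.4]
opening: 0.0594
```

Emit:
{"api": "arm_command", "payload": {
  "steps": [0,0,0,0,0,-7,90,0,0,0,0,0,-7,90,0,0,0,0,0,-7,90,0,0,0,0,0,-7,90,0,0,0,0,0,-7,90]
}}

```text
time: 3.78
tcp_pos: [0.4088, 0.2248, 0.1193]
eef_rot: [3.139, -0.002, 1.011]
contact_force: [0.6, -0.7, 0.5]
opening: 0.0593
```

Emit:
{"api": "arm_command", "payload": {
  "steps": [0,0,0,0,0,-7,90,0,0,0,0,0,-7,90,0,0,0,0,0,-7,90,0,0,0,0,0,-7,90,0,0,0,0,0,-7,90]
}}

```text
time: 4.2
tcp_pos: [0.409, 0.2246, 0.1193]
eef_rot: [3.138, 0.0, 1.622]
contact_force: [-0.3, 0.4, -0.1]
opening: 0.0596
```

Emit:
{"api": "arm_command", "payload": {
  "steps": [0,0,0,0,0,-7,90,0,0,0,0,0,-7,90,0,0,0,0,0,-7,90,0,0,0,0,0,-7,90,0,0,0,0,0,-7,90]
}}

```text
time: 4.62
tcp_pos: [0.4092, 0.2243, 0.1194]
eef_rot: [3.138, 0.003, 2.232]
contact_force: [-0.5, -0.6, 0.5]
opening: 0.0593
```

Emit:
{"api": "arm_command", "payload": {
  "steps": [0,0,0,0,0,-7,90,0,0,0,0,0,-7,90,0,0,0,0,0,-7,90,0,0,0,0,0,-7,90,0,0,0,0,0,-7,90]
}}

```text
time: 5.03
tcp_pos: [0.4094, 0.2241, 0.1194]
eef_rot: [3.141, 0.004, 2.842]
contact_force: [0.4, -0.3, 0.2]
opening: 0.0594
```

```bash
python3 - <<'E'
from h import *
rel(-.2372,-.130,.027,174.6)
E
```

```text
t 5.03 tcp [0.4094 0.2241 0.1194] nest [-0.2335 -0.1353] rpy [179.95   0.26 162.85] F [ 0.4 -0.3  0.2] op 0.0594 q [ 0.4   0.61 -1.2   2.08  0.72  0.95  0.07]
tool shift [-0.004   0.0046  0.0924]
turn [  0.03   0.26 -11.75] shift after turn [-0.0053  0.0037  0.0924]
```

Emit:
{"api": "arm_command", "payload": {
  "steps": [0,0,0.02,0,0,-5.85,90,0,0,0.02,0,0,-5.85,90,0,0,0.025,0,0,0,90,0,0,0.02,0,0,0,90,0,0,0.007,0,0,0,90]
}}

```text
time: 5.45
tcp_pos: [0.4086, 0.2234, 0.0249]
eef_rot: [-3.141, 0.001, 3.04]
contact_force: [-0.1, -0.3, 0.1]
opening: 0.0595
```

```bash
python3 - <<'E'
from h import *
rel(-.2372,-.0545,.027,174.6)
for n in ["side","wrist"]:
  d=imaging.read_camera(n); cv2.imwrite(f"pics/{n}3.png",d["image"])
E
```

```text
t 5.45 tcp [0.4086 0.2234 0.0249] nest [-0.2327 -0.136 ] rpy [-1.7995e+02  8.0000e-02  1.7417e+02] F [-0.1 -0.3  0.1] op 0.0595 q [ 0.28  0.76 -1.05  2.12  0.94  0.83  0.1 ]
tool shift [-0.0814  0.0051 -0.002 ]
turn [-0.05  0.08 -0.43] shift after turn [-0.0815  0.0045 -0.0021]
```

View pics/side3.png

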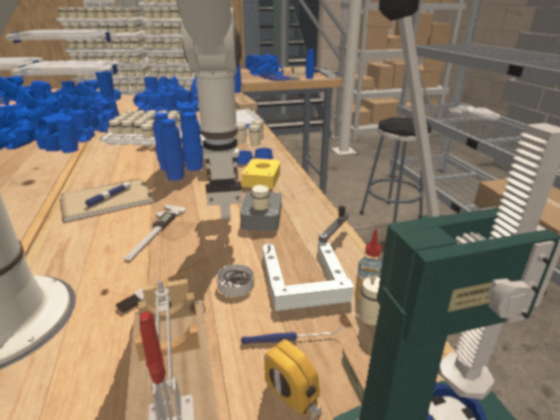

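Emit:
{"api": "arm_command", "payload": {
  "steps": [-0.01,0.004,-0.003,0,0,-0.4,90,-0.01,0,0,0,0,0,90,-0.01,0,0,0,0,0,90,-0.01,0,0,0,0,0,90,-0.01,0,0,0,0,0,90]
}}

```text
time: 5.97
tcp_pos: [0.459, 0.2233, 0.0283]
eef_rot: [-3.141, 0.001, 3.048]
contact_force: [-2.3, -0.9, 1.3]
opening: 0.0592
```

```bash
python3 - <<'E'
from h import *
rel(-.2372,-.0545,.027,174.6)
for n in ["side","top"]:
  d=imaging.read_camera(n); cv2.imwrite(f"pics/{n}4.png",d["image"][120:300,140:380] if n=="side" else d["image"])
E
```

```text
t 5.97 tcp [0.459  0.2233 0.0283] nest [-0.2374 -0.0858] rpy [-1.7997e+02  3.0000e-02  1.7463e+02] F [-2.3 -0.9  1.3] op 0.0592 q [ 0.29  0.81 -1.04  2.02  0.93  0.89  0.2 ]
tool shift [-0.0313 -0.0002  0.0014]
turn [-0.03  0.03  0.03] shift after turn [-0.0313 -0.0002  0.0013]
```

View pics/side4.png

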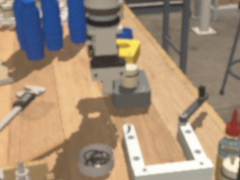

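View pics/top4.png

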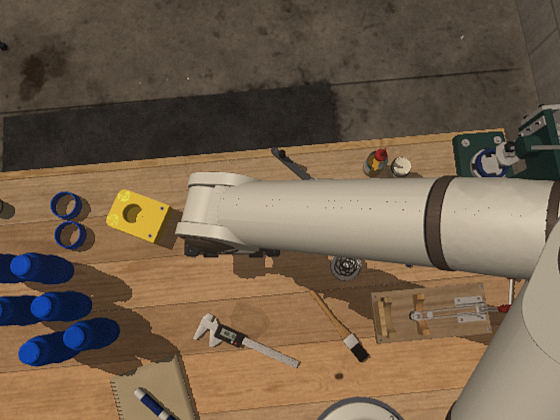

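Emit:
{"api": "arm_command", "payload": {
  "steps": [-0.008,0,0,0,0,0,90,-0.008,0,0,0,0,0,90,-0.007,0,0,0,0,0,90,-0.005,0,0,0,0,0,90,-0.003,0,0,0,0,0,90]
}}

```text
time: 6.48
tcp_pos: [0.4894, 0.2211, 0.0277]
eef_rot: [3.141, -0.0, 3.049]
contact_force: [-2.2, 0.5, 2.5]
opening: 0.0596
```

```bash
python3 - <<'E'
from h import *
rel(-.2372,-.0545,.027,174.6)
for n in ["side","wrist"]:
  d=imaging.read_camera(n); cv2.imwrite(f"pics/{n}5.png",d["image"][120:300,140:380] if n=="side" else d["image"])
E
```

```text
t 6.48 tcp [0.4894 0.2211 0.0277] nest [-0.2381 -0.0554] rpy [179.98  -0.   174.67] F [-2.2  0.5  2.5] op 0.0596 q [ 0.29  0.84 -1.03  1.95  0.93  0.92  0.26]
tool shift [-0.0009 -0.0009  0.0007]
turn [ 0.02 -0.    0.07] shift after turn [-0.0009 -0.0009  0.0007]
```

View pics/side5.png

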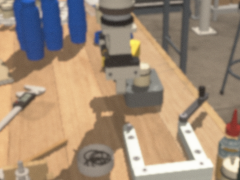

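Emit:
{"api": "arm_command", "payload": {
  "steps": [0.03,0,0,0,0,0,90,0,0,-0.04,0,0,0,90,0,0,-0.04,0,0,0,90,0,0.04,-0.02,0,0,0,90,0,0.04,0,0,0,0,90]
}}

```text
time: 7.0
tcp_pos: [0.4705, 0.299, 0.1305]
eef_rot: [3.14, 0.007, 3.04]
contact_force: [0.7, 1.0, 0.8]
opening: 0.0595
```

Emit:
{"api": "arm_command", "payload": {
  "steps": [0,0.025,0,0,0,7,125,0,0,0,0,0,7,125,0,0,0,0,0,7,125,0,0,0,0,0,7,125,0,0,0,0,0,7,125]
}}

```text
time: 7.42
tcp_pos: [0.4684, 0.326, 0.1264]
eef_rot: [3.141, 0.001, 2.433]
contact_force: [-0.5, -0.2, -0.3]
opening: 0.0468
```

Emit:
{"api": "arm_command", "payload": {
  "steps": [0,0,0,0,0,7,125,0,0,0,0,0,7,125,0,0,0,0,0,7,125,0,0,0,0,0,7,125,0,0,0,0,0,7,125]
}}

```text
time: 7.83
tcp_pos: [0.4685, 0.3257, 0.1265]
eef_rot: [3.141, 0.0, 1.822]
contact_force: [-0.6, -0.1, 0.4]
opening: 0.0468
```

```bash
python3 - <<'E'
from h import *
rel(-.335,0,.12,84.6)
for n in ["side","top","wrist"]:
  d=imaging.read_camera(n); cv2.imwrite(f"pics/{n}6.png",d["image"])
E
```

```text
t 7.83 tcp [0.4685 0.3257 0.1265] nest [-0.3402 -0.086 ] rpy [1.7994e+02 1.0000e-02 1.0437e+02] F [-0.6 -0.1  0.4] op 0.0468 q [ 0.    0.61 -0.88  1.83  0.56  0.97 -0.87]
tool shift [-0.034   0.0792  0.0066]
turn [ 0.06  0.   19.77] shift after turn [-0.0052  0.086   0.0065]
```

View pics/top6.png

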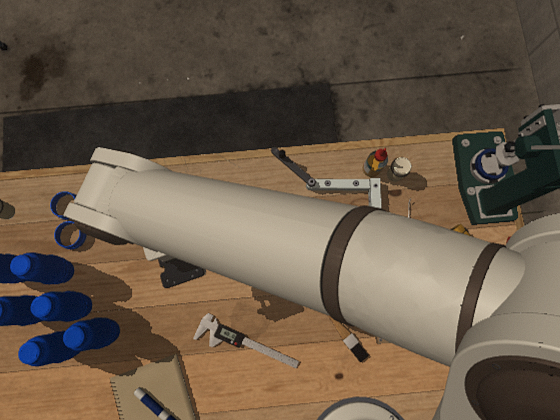

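View pics/wrist6.png

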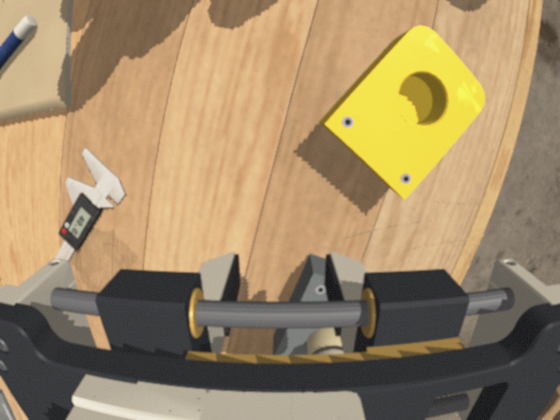

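View pics/side6.png

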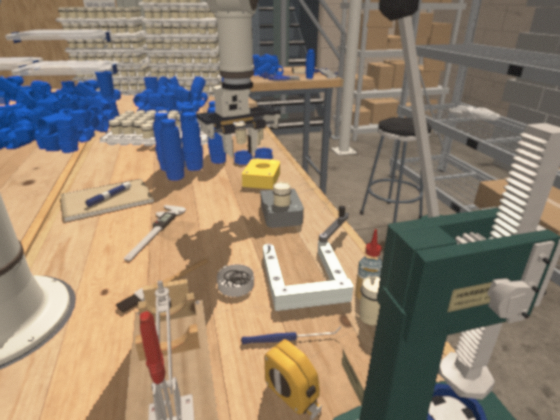

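```bash
cat > ov.py <<'E'
from h import *
import sys
def ov(n,fn,xc,yc,yaw=0,box=(215,150,175,150)):
    d=imaging.read_camera(n); im=d["image"].copy(); x0,y0,w,h=box; s=4
    big=cv2.resize(im[y0:y0+h,x0:x0+w],(w*s,h*s),interpolation=cv2.INTER_CUBIC)
    f=lambda x,y,z: tuple(int(round(k)) for k in ((proj(d,[*n2w(x,y),z])-[x0,y0]+.5)*s-.5))
    c,sn=np.cos(np.radians(yaw)),np.sin(np.radians(yaw))
    T=lambda a,b:(xc+c*a-sn*b,yc+sn*a+c*b)
    for z in (0,.04):
        cv2.polylines(big,[np.array([f(*T(a,b),z) for a,b in [(-.06,-.045),(.045,-.045),(.06,-.03),(.06,.03),(.045,.045),(-.06,.045)]])],True,(0,0,255),1)
    for y in (-.0465,.0465,-.0685,.0685):
        cv2.line(big,f(-.073,y,.026),f(.06,y,.026),(0,255,0),1)
    for x in (.06,.084): cv2.line(big,f(x,-.0685,.034),f(x,.0685,.034),(255,0,0),1)
    cv2.imwrite(fn,big)
E
python3 -c "
from ov import *
ov('side','pics/ov1.png',-.238,0)"
```

```text
(no output)
```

View pics/ov1.png

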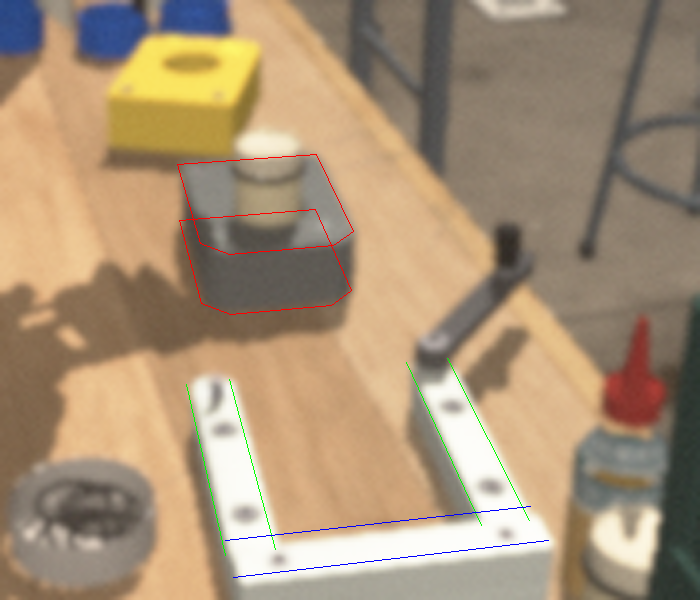

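Emit:
{"api": "arm_command", "payload": {
  "steps": [0,0,0,0,0,6.6,170,0,0,0,0,0,6.6,170,0,0,0,0,0,6.6,170,0,0.04,0,0,0,0,170,0,0.04,0,0,0,0,170]
}}

```text
time: 8.45
tcp_pos: [0.5465, 0.3196, 0.1267]
eef_rot: [-3.141, 0.001, 1.49]
contact_force: [0.7, 0.5, 1.1]
opening: 0.0309
```

```bash
python3 - <<'E'
from h import *
rel(-.335,0,.02,84.6)
E
```

```text
t 8.45 tcp [0.5465 0.3196 0.1267] nest [-0.3415 -0.0078] rpy [-1.7998e+02  4.0000e-02  8.5390e+01] F [0.7 0.5 1.1] op 0.0309 q [-0.03  0.67 -0.77  1.67  0.53  1.02 -1.06]
tool shift [-0.0066  0.0077  0.1067]
turn [-0.02  0.04  0.79] shift after turn [-0.0065  0.0078  0.1067]
```

Emit:
{"api": "arm_command", "payload": {
  "steps": [0,0.007,0.02,0,0,0.8,170,0,0,0.03,0,0,0,170,0,0,0.03,0,0,0,170,0,0,0.026,0,0,0,170,-0.01,0,0,0,0,0,170]
}}

```text
time: 8.87
tcp_pos: [0.5498, 0.3075, 0.0148]
eef_rot: [-3.134, 0.003, 1.473]
contact_force: [-0.9, -0.8, -0.6]
opening: 0.0306
```

```bash
python3 - <<'E'
from h import *
rel(-.2145,0,.02,84.6)
from ov import *
ov('side','pics/ov2.png',-.238,0)
E
```

```text
t 8.87 tcp [0.5498 0.3075 0.0148] nest [-0.3298 -0.0034] rpy [-1.7955e+02  1.6000e-01  8.4410e+01] F [-0.9 -0.8 -0.6] op 0.0306 q [-0.07  0.81 -0.67  1.71  0.64  0.86 -1.13]
tool shift [-0.1153  0.0037 -0.0049]
turn [-0.45  0.16 -0.2 ] shift after turn [-0.1153  0.0034 -0.0052]
```

View pics/ov2.png

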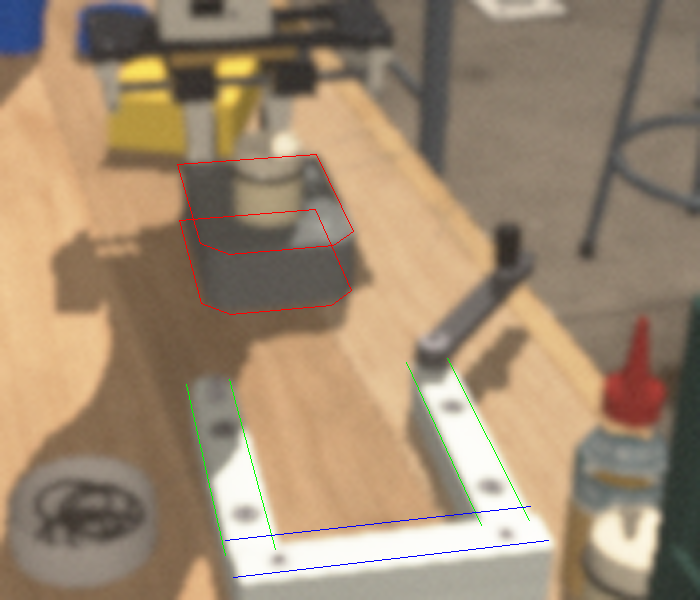

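Emit:
{"api": "arm_command", "payload": {
  "steps": [-0.012,0.003,-0.005,0,0,0,170,-0.01,0,0,0,0,0,170,-0.01,0,0,0,0,0,170,-0.01,0,0,0,0,0,170,-0.01,0,0,0,0,0,170]
}}

```text
time: 9.33
tcp_pos: [0.5527, 0.2558, 0.0273]
eef_rot: [3.138, -0.002, 1.468]
contact_force: [0.3, 3.3, 2.0]
opening: 0.0303
```

Emit:
{"api": "arm_command", "payload": {
  "steps": [-0.01,0,0,0,0,0,170,-0.01,0,0,0,0,0,170,-0.01,0,0,0,0,0,170,-0.01,0,0,0,0,0,170,-0.005,0,0,0,0,0,170]
}}

```text
time: 9.75
tcp_pos: [0.5466, 0.2088, 0.0251]
eef_rot: [-3.141, 0.002, 1.466]
contact_force: [-0.1, 1.7, 2.3]
opening: 0.0304
```

```bash
python3 - <<'E'
from h import *
s=st(); x=w2n(s["tcp_pos"])[0]+.0695
rel(-.0695,0,.02,84.6)
from ov import *
ov('side','pics/ov3.png',x,0)
d=imaging.read_camera("top");cv2.imwrite("pics/top7.png",d["image"])
E
```

```text
t 9.75 tcp [0.5466 0.2088 0.0251] nest [-0.2312  0.0028] rpy [-1.7997e+02  9.0000e-02  8.4020e+01] F [-0.1  1.7  2.3] op 0.0304 q [ 0.1   0.74 -0.68  1.84  0.63  0.8  -1.02]
t 9.75 tcp [0.5466 0.2088 0.0251] nest [-0.2312  0.0028] rpy [-1.7997e+02  9.0000e-02  8.4020e+01] F [-0.1  1.7  2.3] op 0.0304 q [ 0.1   0.74 -0.68  1.84  0.63  0.8  -1.02]
tool shift [-0.1617 -0.0012  0.0053]
turn [-0.03  0.09 -0.58] shift after turn [-0.1617 -0.0028  0.0051]
```

View pics/ov3.png

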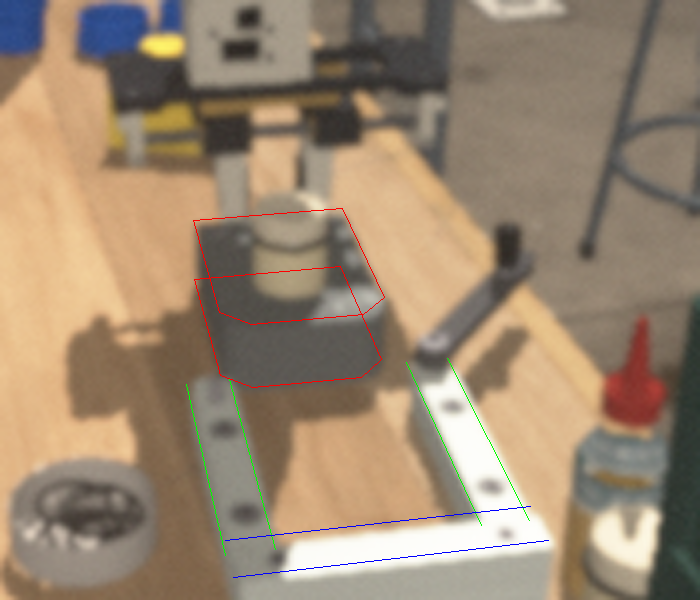

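View pics/top7.png

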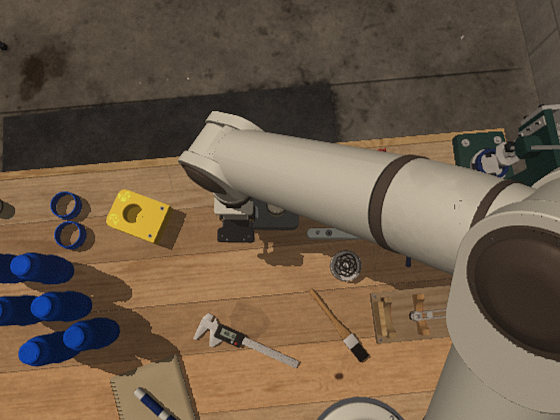

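Emit:
{"api": "arm_command", "payload": {
  "steps": [-0.008,-0.001,0.004,0,0,-0.3,170,-0.008,0,0,0,0,-0.3,170,-0.008,0,0,0,0,0,170,-0.008,0,0,0,0,0,170,-0.008,0,0,0,0,0,170]
}}

```text
time: 10.27
tcp_pos: [0.5415, 0.1701, 0.0209]
eef_rot: [-3.141, 0.001, 1.478]
contact_force: [0.1, 1.6, -1.2]
opening: 0.0307
```

```bash
python3 - <<'E'
from h import *
s=st(); x=w2n(s["tcp_pos"])[0]+.0695
rel(-.0695,0,.02,84.6)
from ov import *
ov('side','pics/ov4.png',x,0)
E
```

```text
t 10.27 tcp [0.5415 0.1701 0.0209] nest [-0.1922  0.0013] rpy [-1.7995e+02  5.0000e-02  8.4690e+01] F [ 0.1  1.6 -1.2] op 0.0307 q [ 0.17  0.72 -0.69  1.88  0.64  0.77 -0.96]
t 10.27 tcp [0.5415 0.1701 0.0209] nest [-0.1922  0.0013] rpy [-1.7995e+02  5.0000e-02  8.4690e+01] F [ 0.1  1.6 -1.2] op 0.0307 q [ 0.17  0.72 -0.69  1.88  0.64  0.77 -0.96]
tool shift [-0.1227 -0.0015  0.001 ]
turn [-0.05  0.05  0.09] shift after turn [-0.1227 -0.0013  0.0009]
```

View pics/ov4.png

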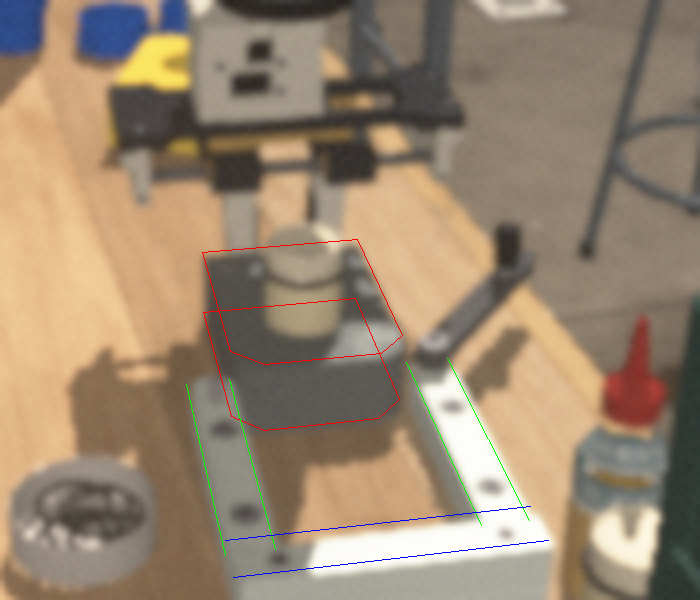

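Emit:
{"api": "arm_command", "payload": {
  "steps": [-0.007,0,0,0,0,0,170,-0.007,0,0,0,0,0,170,-0.007,0,0,0,0,0,170,-0.007,0,0,0,0,0,170,-0.007,0,0,0,0,0,170]
}}

```text
time: 10.73
tcp_pos: [0.5387, 0.1359, 0.0214]
eef_rot: [3.142, 0.0, 1.478]
contact_force: [0.7, 0.7, -0.8]
opening: 0.0304
```

```bash
python3 - <<'E'
from h import *
rel(-.0695,0,.02,84.6)
E
```

```text
t 10.73 tcp [0.5387 0.1359 0.0214] nest [-0.1579  0.0018] rpy [180.    0.   84.7] F [ 0.7  0.7 -0.8] op 0.0304 q [ 0.23  0.7  -0.69  1.91  0.64  0.76 -0.91]
tool shift [-0.0883 -0.0019  0.0014]
turn [0.  0.  0.1] shift after turn [-0.0884 -0.0018  0.0014]
```

Force is low and it is sliding freely. Continuing.

Emit:
{"api": "arm_command", "payload": {
  "steps": [-0.008,0,0,0,0,0,170,-0.008,0,0,0,0,0,170,-0.008,0,0,0,0,0,170,-0.008,0,0,0,0,0,170,-0.008,0,0,0,0,0,170]
}}

```text
time: 11.15
tcp_pos: [0.535, 0.0959, 0.0214]
eef_rot: [3.142, 0.0, 1.478]
contact_force: [0.8, 1.7, -1.1]
opening: 0.0306
```

Emit:
{"api": "arm_command", "payload": {
  "steps": [-0.007,0,0,0,0,0,170,-0.007,0,0,0,0,0,170,-0.007,0,0,0,0,0,170,-0.007,0,0,0,0,0,170,-0.004,0,0,0,0,0,170]
}}

```text
time: 11.57
tcp_pos: [0.532, 0.0637, 0.0213]
eef_rot: [-3.141, 0.001, 1.477]
contact_force: [0.3, 1.7, -1.1]
opening: 0.0306
```

```bash
python3 - <<'E'
from h import *
s=st(); x=w2n(s["tcp_pos"])[0]+.0695
rel(-.0695,0,.02,84.6)
from ov import *
ov('side','pics/ov5.png',x,0)
E
```

```text
t 11.57 tcp [0.532  0.0637 0.0213] nest [-0.0854  0.0019] rpy [-1.7999e+02  3.0000e-02  8.4650e+01] F [ 0.3  1.7 -1.1] op 0.0306 q [ 0.37  0.68 -0.69  1.96  0.64  0.73 -0.8 ]
t 11.57 tcp [0.532  0.0637 0.0213] nest [-0.0854  0.0019] rpy [-1.7999e+02  3.0000e-02  8.4650e+01] F [ 0.3  1.7 -1.1] op 0.0306 q [ 0.37  0.68 -0.69  1.96  0.64  0.73 -0.8 ]
tool shift [-0.0158 -0.0019  0.0013]
turn [-0.01  0.03  0.05] shift after turn [-0.0159 -0.0019  0.0013]
```

View pics/ov5.png

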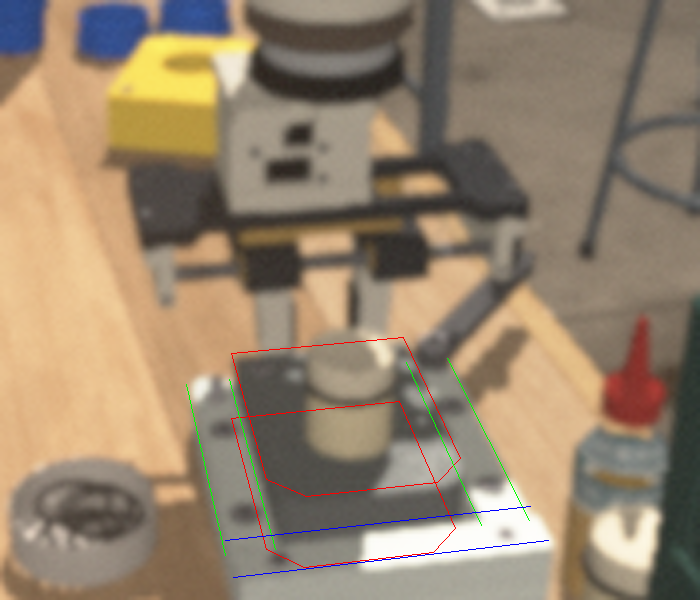

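Emit:
{"api": "arm_command", "payload": {
  "steps": [-0.004,0,0,0,0,0,170,-0.004,0,0,0,0,0,170,-0.003,0,0,0,0,0,170,-0.002,0,0,0,0,0,170,-0.001,0,0,0,0,0,170]
}}

```text
time: 12.03
tcp_pos: [0.5309, 0.0508, 0.0214]
eef_rot: [3.141, -0.0, 1.478]
contact_force: [0.4, 2.0, 0.4]
opening: 0.0306
```

Emit:
{"api": "arm_command", "payload": {
  "steps": [-0.001,0,0,0,0,0,170,-0.001,0,0,0,0,0,170,0,0,0,0,0,0,170]
}}

```text
time: 12.28
tcp_pos: [0.5307, 0.049, 0.0214]
eef_rot: [3.142, 0.0, 1.478]
contact_force: [0.6, 1.6, 0.8]
opening: 0.0303
```

```bash
python3 - <<'E'
from h import *
rel(-.0695,0,.02,84.6)
E
```

```text
t 12.28 tcp [0.5307 0.049  0.0214] nest [-0.0706  0.002 ] rpy [180.     0.    84.71] F [0.6 1.6 0.8] op 0.0303 q [ 0.4   0.68 -0.69  1.97  0.64  0.73 -0.77]
tool shift [-0.0011 -0.002   0.0014]
turn [0.   0.   0.11] shift after turn [-0.0011 -0.002   0.0014]
```

Emit:
{"api": "arm_command", "payload": {
  "steps": [-0.001,0,0,0,0,0,170,-0.001,0,0,0,0,0,170,0,0,0,0,0,0,170]
}}

```text
time: 12.53
tcp_pos: [0.5306, 0.0471, 0.0214]
eef_rot: [3.141, -0.0, 1.478]
contact_force: [0.2, 2.1, 0.3]
opening: 0.0304
```

Emit:
{"api": "arm_command", "payload": {
  "steps": [-0.001,0,0,0,0,0,170,-0.001,0,0,0,0,0,170,0,0,0,0,0,0,170]
}}

```text
time: 12.78
tcp_pos: [0.5306, 0.0471, 0.0216]
eef_rot: [3.141, -0.003, 1.479]
contact_force: [-0.1, 6.8, -0.4]
opening: 0.0308
```

```bash
python3 - <<'E'
from h import *
d=imaging.read_camera("side")
for z in (.06,.08,.1,.12): print(z,[proj(d,[*n2w(x,y),z]).round(0) for x,y in((-.0687,.095),(-.0687,-.095))])
cv2.imwrite("pics/s8.png",cv2.resize(d["image"][150:300,215:390],(700,600)))
E
```

```text
0.06 [array([340., 225.]), array([248., 234.])]
0.08 [array([341., 217.]), array([247., 225.])]
0.1 [array([342., 208.]), array([247., 216.])]
0.12 [array([343., 199.]), array([246., 207.])]
```

View pics/s8.png

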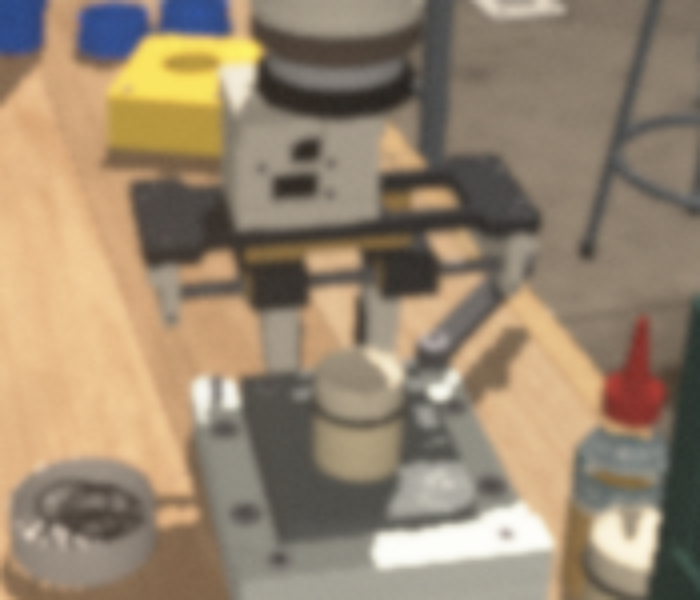

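Emit:
{"api": "arm_command", "payload": {
  "steps": [0.012,0,0,0,0,0,170,0.005,0,-0.035,0,0,0,255,0.02,0,-0.035,0,0,0,255,0.03,0.02,-0.02,0,0,0,255,0.01,0.035,0,0,0,0,255]
}}

```text
time: 13.25
tcp_pos: [0.5923, 0.1228, 0.1169]
eef_rot: [3.137, -0.003, 1.484]
contact_force: [1.2, 1.5, 0.9]
opening: 0.0085
```

Emit:
{"api": "arm_command", "payload": {
  "steps": [0,0.035,0,0,0,0,255,0,0.035,0,0,0,0,255,0,0.035,0,0,0,0,255,0,0,0,0,0,0,255,0,0,0,0,0,0,255]
}}

```text
time: 13.67
tcp_pos: [0.6976, 0.1058, 0.1101]
eef_rot: [-3.14, 0.001, 1.476]
contact_force: [-0.6, 0.4, 0.1]
opening: 0.0006
```

```bash
python3 - <<'E'
from h import *
rel(-.145,.165,.046,84.6)
for n in ["side","top","wrist"]:
  d=imaging.read_camera(n); cv2.imwrite(f"pics/{n}9.png",d["image"])
from ov import *
ov('side','pics/ov9.png',0,0)
E
```

```text
t 13.67 tcp [0.6976 0.1058 0.1101] nest [-0.1429  0.1627] rpy [-1.7993e+02  6.0000e-02  8.4550e+01] F [-0.6  0.4  0.1] op 0.0006 q [ 0.27  0.8  -0.73  1.47  0.57  1.09 -0.67]
tool shift [0.0022 0.0023 0.0641]
turn [-0.07  0.06 -0.05] shift after turn [0.0021 0.0023 0.0641]
```

View pics/ov9.png

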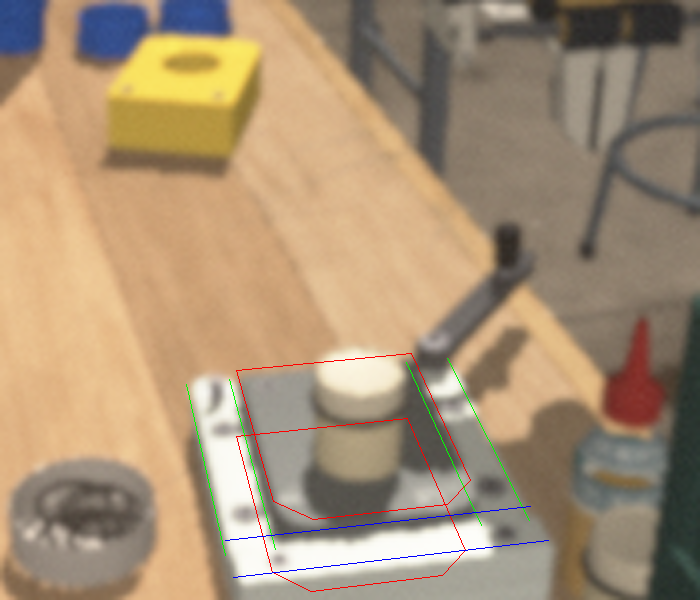

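View pics/top9.png

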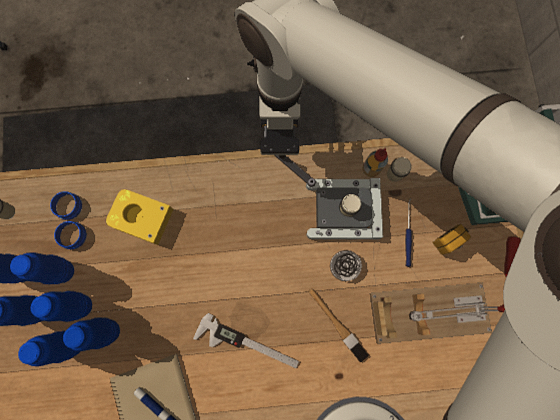

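```bash
python3 - <<'E'
import cv2
im=cv2.imread("pics/top9.png"); cv2.imwrite("pics/t9c.png",cv2.resize(im[140:250,260:400],(700,550),interpolation=cv2.INTER_CUBIC))
E
```

```text
(no output)
```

View pics/t9c.png

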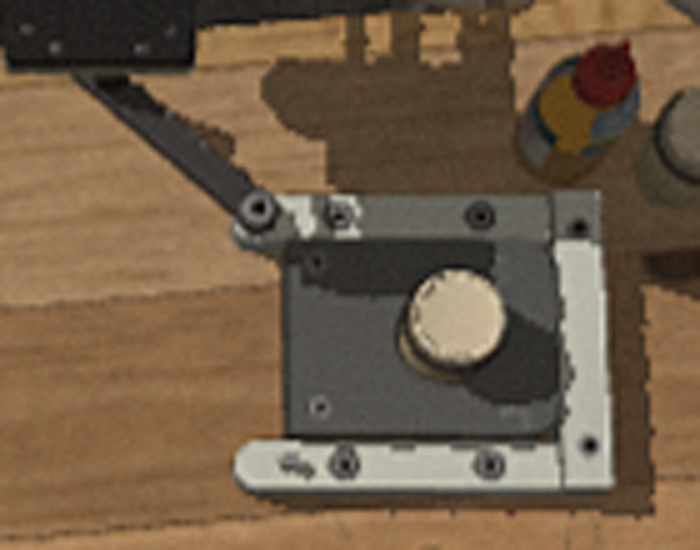

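Emit:
{"api": "arm_command", "payload": {
  "steps": [0,0,0.035,0,0,0,255,0,0,0.029,0,0,0,255,0,0,0,0,0,0,255]
}}

```text
time: 14.12
tcp_pos: [0.6915, 0.1052, 0.0416]
eef_rot: [-3.132, 0.004, 1.479]
contact_force: [-1.2, -0.4, -1.8]
opening: 0.0005
```

```bash
python3 - <<'E'
from h import *
rel(-.145,.165,.046,84.6)
from ov import *
ov('side','pics/ov10.png',0,0,0,(280,140,150,120))
E
```

```text
t 14.12 tcp [0.6915 0.1052 0.0416] nest [-0.1417  0.1568] rpy [-179.47    0.23   84.77] F [-1.2 -0.4 -1.8] op 0.0005 q [ 0.25  0.87 -0.69  1.51  0.62  0.99 -0.7 ]
tool shift [ 0.0032  0.0082 -0.0044]
turn [-0.53  0.23  0.17] shift after turn [ 0.0033  0.0082 -0.0044]
```

View pics/ov10.png

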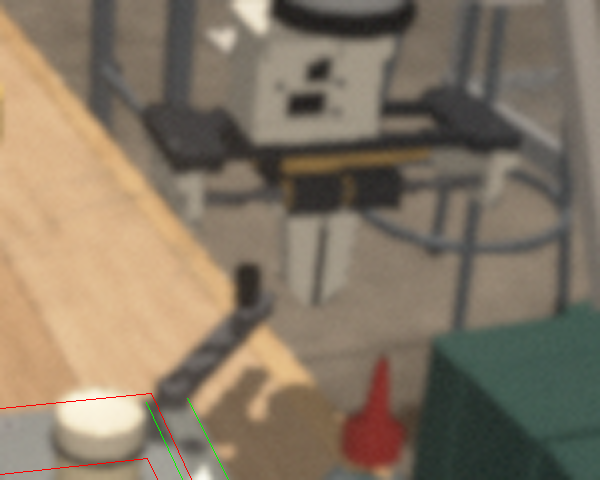

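Emit:
{"api": "arm_command", "payload": {
  "steps": [0.004,-0.01,-0.005,0,0,0,255,0.004,-0.012,0,0,0,0,255,0.004,-0.012,0,0,0,0,255,0.004,-0.012,0,0,0,0,255,0.004,-0.012,0,0,0,0,255]
}}

```text
time: 14.58
tcp_pos: [0.6412, 0.1339, 0.056]
eef_rot: [3.137, -0.001, 1.479]
contact_force: [-0.1, -1.1, 0.7]
opening: 0.0008
```

```bash
python3 - <<'E'
from h import *
rel(-.145,.0185,.046,84.6)
from ov import *
ov('side','pics/ov11.png',0,0,0,(260,140,150,120))
E
```

```text
t 14.58 tcp [0.6412 0.1339 0.056 ] nest [-0.1655  0.104 ] rpy [ 1.7976e+02 -8.0000e-02  8.4740e+01] F [-0.1 -1.1  0.7] op 0.0008 q [ 0.24  0.79 -0.71  1.65  0.61  0.93 -0.79]
tool shift [-0.0203 -0.0856  0.0097]
turn [ 0.24 -0.08  0.14] shift after turn [-0.0205 -0.0855  0.01  ]
```

View pics/ov11.png

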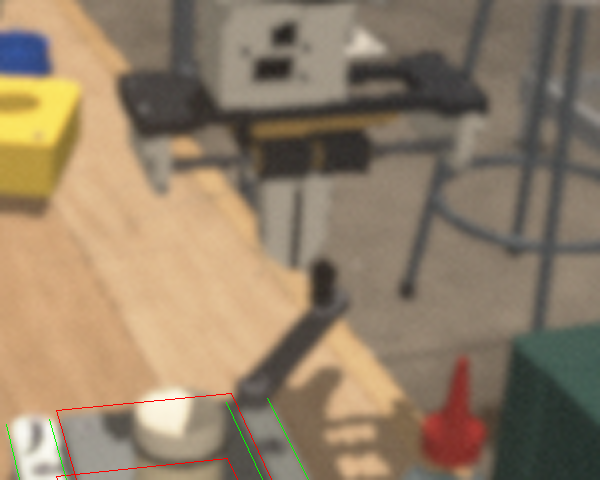

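Emit:
{"api": "arm_command", "payload": {
  "steps": [0,0.025,0,0,0,0,255,0,0.03,0,0,0,0,255,-0.012,0,0.005,0,0,0,255,-0.013,0,0.004,0,0,0,255,0,0,0,0,0,0,255]
}}

```text
time: 15.05
tcp_pos: [0.6931, 0.0977, 0.0435]
eef_rot: [-3.141, 0.003, 1.475]
contact_force: [0.1, -1.2, -0.2]
opening: 0.0005
```

```bash
python3 - <<'E'
from h import *
rel(-.142,.145,.048,84.6)
E
```

```text
t 15.05 tcp [0.6931 0.0977 0.0435] nest [-0.1344  0.1591] rpy [-179.99    0.19   84.49] F [ 0.1 -1.2 -0.2] op 0.0005 q [ 0.26  0.87 -0.69  1.52  0.62  0.98 -0.7 ]
tool shift [ 0.0076 -0.0141 -0.0045]
turn [-0.01  0.19 -0.11] shift after turn [ 0.0076 -0.0141 -0.0045]
```

Emit:
{"api": "arm_command", "payload": {
  "steps": [0.006,-0.01,-0.003,0,0,0,255,0.001,-0.012,0,0,0,0,255,0.004,-0.012,0,0,0,0,255,0.004,-0.012,0,0,0,0,255,0.004,-0.012,0,0,0,0,255]
}}

```text
time: 15.47
tcp_pos: [0.636, 0.1292, 0.0479]
eef_rot: [3.14, -0.002, 1.48]
contact_force: [0.9, 1.0, 0.2]
opening: 0.0004
```

```bash
python3 - <<'E'
from h import *
rel(-.145,.0185,.046,84.6)
from ov import *
ov('side','pics/ov12.png',0,0,0,(260,140,150,120))
E
```

```text
t 15.47 tcp [0.636  0.1292 0.0479] nest [-0.1603  0.0992] rpy [ 1.7991e+02 -1.2000e-01  8.4810e+01] F [0.9 1.  0.2] op 0.0004 q [ 0.25  0.79 -0.7   1.66  0.62  0.92 -0.79]
tool shift [-0.015  -0.0808  0.0018]
turn [ 0.09 -0.12  0.21] shift after turn [-0.0153 -0.0807  0.0019]
```

View pics/ov12.png

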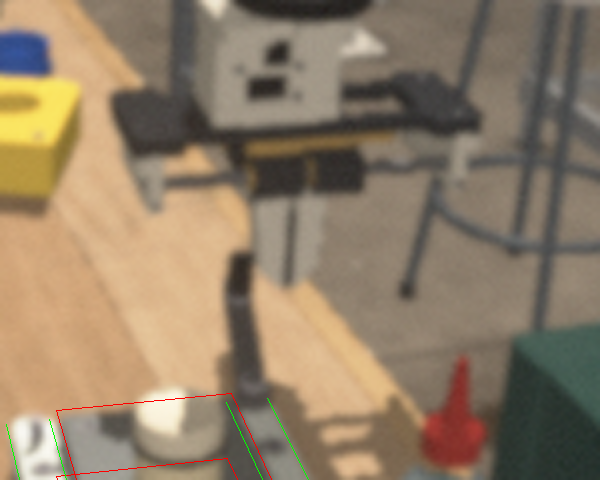

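Emit:
{"api": "arm_command", "payload": {
  "steps": [0.001,-0.012,0,0,0,0,255,0,-0.012,0,0,0,0,255,0,-0.012,0,0,0,0,255,-0.002,-0.012,0,0,0,0,255,-0.004,-0.012,0,0,0,0,255]
}}

```text
time: 15.93
tcp_pos: [0.5762, 0.1285, 0.0474]
eef_rot: [3.14, -0.001, 1.48]
contact_force: [1.5, -1.5, -0.8]
opening: 0.0002
```

```bash
python3 - <<'E'
from h import *
rel(-.145,.0185,.046,84.6)
from ov import *
ov('side','pics/ov13.png',0,0,0,(240,140,150,120))
E
```

```text
t 15.93 tcp [0.5762 0.1285 0.0474] nest [-0.154   0.0398] rpy [ 1.7992e+02 -3.0000e-02  8.4820e+01] F [ 1.5 -1.5 -0.8] op 0.0002 q [ 0.27  0.71 -0.72  1.82  0.61  0.84 -0.84]
tool shift [-0.0089 -0.0213  0.0014]
turn [ 0.08 -0.03  0.22] shift after turn [-0.009  -0.0213  0.0014]
```

View pics/ov13.png

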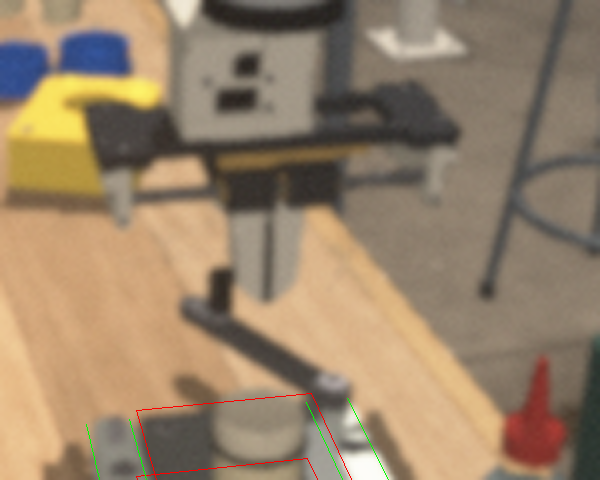

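Emit:
{"api": "arm_command", "payload": {
  "steps": [-0.006,-0.01,0,0,0,0,255,-0.006,-0.01,0,0,0,0,255,0.005,0.02,0,0,0,0,255,0.025,0,0,0,0,0,255,0.025,0,0,0,0,0,255]
}}

```text
time: 16.4
tcp_pos: [0.582, 0.1688, 0.0469]
eef_rot: [3.141, 0.001, 1.474]
contact_force: [0.0, 1.0, -0.5]
opening: 0.0007
```

```bash
python3 - <<'E'
from h import *
rel(-.185,-.02,.048,84.6)
from ov import *
ov('side','pics/ov14.png',0,0,0,(240,140,150,120))
E
```

```text
t 16.4 tcp [0.582  0.1688 0.0469] nest [-0.1947  0.0418] rpy [1.7994e+02 4.0000e-02 8.4480e+01] F [ 0.   1.  -0.5] op 0.0007 q [ 0.19  0.73 -0.71  1.78  0.62  0.86 -0.9 ]
tool shift [-0.0098 -0.0618 -0.0011]
turn [ 0.06  0.04 -0.12] shift after turn [-0.0097 -0.0618 -0.0011]
```

View pics/ov14.png

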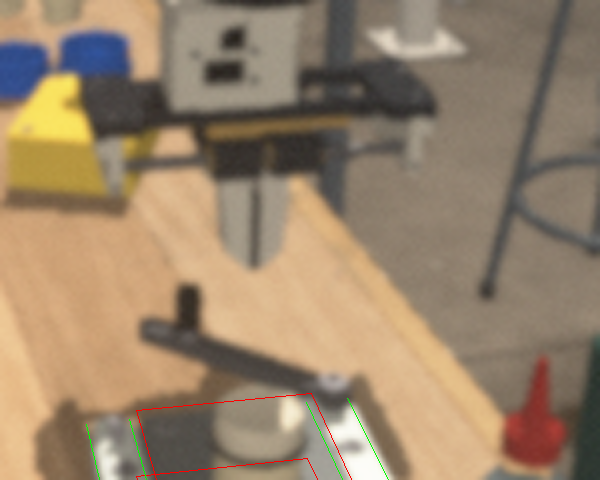

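Emit:
{"api": "arm_command", "payload": {
  "steps": [0,-0.033,0,0,0,0,255,0,-0.034,0,0,0,0,255,-0.02,0,0,0,0,0,255,-0.02,0,0,0,0,0,255,-0.012,0,0,0,0,0,255]
}}

```text
time: 16.87
tcp_pos: [0.5062, 0.1261, 0.0465]
eef_rot: [-3.138, -0.002, 1.48]
contact_force: [-15.8, 18.8, 5.9]
opening: 0.0005
```

Emit:
{"api": "arm_command", "payload": {
  "steps": [-0.01,0,0,0,0,0,255,-0.01,0,0,0,0,0,255,-0.01,0,0,0,0,0,255,-0.008,0,0,0,0,0,255,-0.006,0,0,0,0,0,255]
}}

```text
time: 17.28
tcp_pos: [0.4835, 0.0918, 0.0434]
eef_rot: [-3.108, -0.004, 1.49]
contact_force: [-51.8, 21.6, 25.8]
opening: 0.0002
```

```bash
python3 - <<'E'
from h import *
rel(-.090,-.025,.048,84.6)
from ov import *
ov('side','pics/ov15.png',0,0,0,(240,140,150,120))
E
```

```text
t 17.28 tcp [0.4835 0.0918 0.0434] nest [-0.1088 -0.049 ] rpy [-178.06   -0.22   85.38] F [-51.8  21.6  25.8] op 0.0002 q [ 0.38  0.61 -0.75  2.03  0.59  0.76 -0.82]
tool shift [-0.0191  0.0236 -0.0055]
turn [-1.94 -0.21  0.78] shift after turn [-0.0188  0.024  -0.0046]
```

View pics/ov15.png

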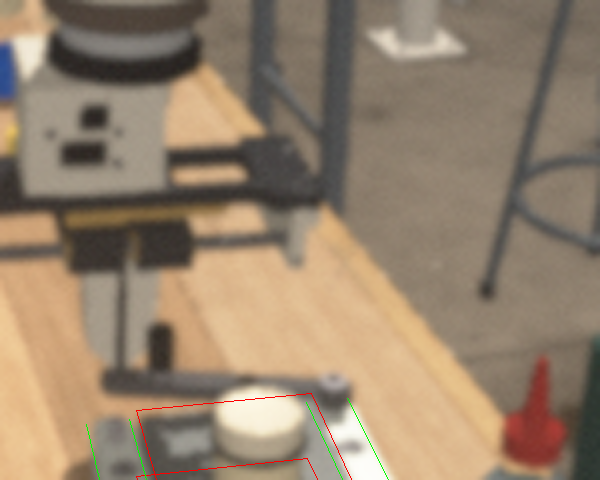

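Emit:
{"api": "arm_command", "payload": {
  "steps": [0.005,-0.015,0,0,0,0,255,0.02,0,0,0,0,0,255,0.03,0,0,0,0,0,255,0.02,0,0,0,0,0,255,0,0,0,0,0,0,255]
}}

```text
time: 17.75
tcp_pos: [0.4977, 0.163, 0.0477]
eef_rot: [3.14, -0.005, 1.484]
contact_force: [0.4, 0.7, 0.7]
opening: 0.0007
```

```bash
python3 - <<'E'
from h import *
rel(-.185,-.02,.048,84.6)
from ov import *
ov('side','pics/ov16.png',0,0,0,(215,140,175,130))
d=imaging.read_camera("top"); cv2.imwrite("pics/top16.png",d["image"])
E
```

```text
t 17.75 tcp [0.4977 0.163  0.0477] nest [-0.181  -0.0416] rpy [179.89  -0.3   85.04] F [0.4 0.7 0.7] op 0.0007 q [ 0.22  0.63 -0.74  1.99  0.61  0.76 -0.97]
tool shift [ 0.0038  0.0216 -0.0002]
turn [ 0.11 -0.3   0.44] shift after turn [ 0.004   0.0216 -0.0003]
```

View pics/ov16.png

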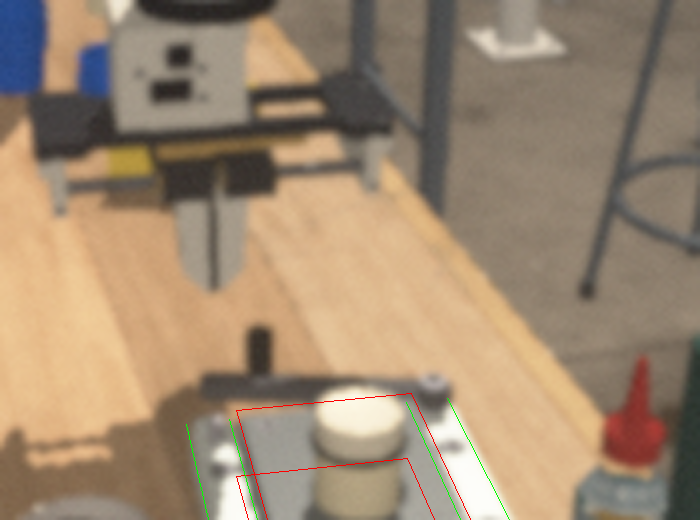

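View pics/top16.png

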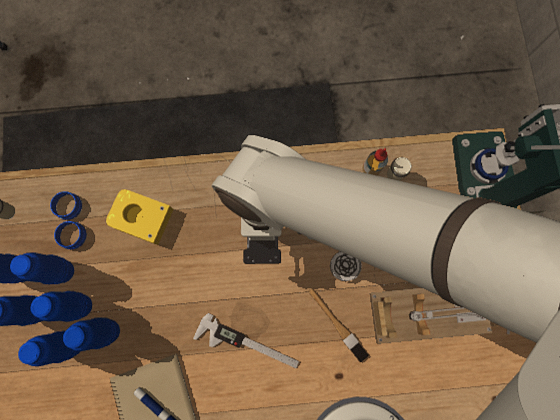

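```bash
python3 - <<'E'
from h import *
d=imaging.read_camera("side")
f=lambda x,y,z:((proj(d,[*n2w(x,y),z])-[215,140]+.5)*4-.5).round(0)
print("pivot",f(-.073,.0575,.04))
for t in (0,.03,.06,.1,.15,.2,.3,.4): 
  print(t,"pegtop",f(-.073-.09*np.sin(t),.0575-.09*np.cos(t),.068),"end",f(-.073-.122*np.sin(t),.0575-.122*np.cos(t),.038))
E
```

```text
pivot [428. 378.]
0 pegtop [256. 346.] end [193. 403.]
0.03 pegtop [255. 344.] end [193. 399.]
0.06 pegtop [254. 341.] end [192. 395.]
0.1 pegtop [254. 337.] end [191. 390.]
0.15 pegtop [253. 333.] end [191. 383.]
0.2 pegtop [253. 328.] end [192. 377.]
0.3 pegtop [255. 319.] end [195. 365.]
0.4 pegtop [258. 311.] end [200. 353.]
```

Emit:
{"api": "arm_command", "payload": {
  "steps": [0,0.0105,0.002,0,0,0.4,255,-0.02,0,0,0,0,0,255,-0.02,0,0,0,0,0,255,-0.02,0,0,0,0,0,255,0,0,0,0,0,0,255]
}}

```text
time: 18.32
tcp_pos: [0.5022, 0.0891, 0.0435]
eef_rot: [-3.14, 0.004, 1.464]
contact_force: [-0.3, -0.9, -0.5]
opening: 0.0006
```

```bash
python3 - <<'E'
from h import *
rel(-.09,-.031,.045,84.6)
from ov import *
ov('side','pics/ov17.png',0,0,0,(215,140,175,130))
E
```

```text
t 18.32 tcp [0.5022 0.0891 0.0435] nest [-0.1079 -0.0302] rpy [-179.92    0.26   83.86] F [-0.3 -0.9 -0.5] op 0.0006 q [ 0.35  0.61 -0.73  2.02  0.61  0.74 -0.86]
tool shift [-0.0179 -0.0006 -0.0014]
turn [-0.08  0.25 -0.74] shift after turn [-0.0179 -0.0008 -0.0015]
```

View pics/ov17.png

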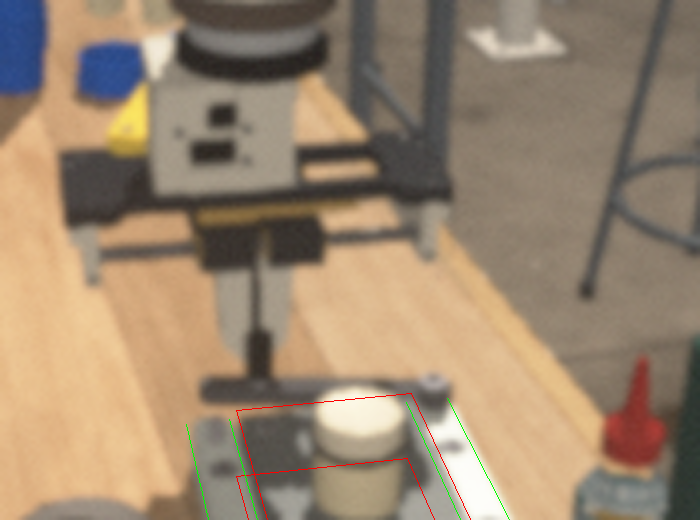

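Finger centred behind the peg now. Pushing slowly.

Emit:
{"api": "arm_command", "payload": {
  "steps": [-0.004,0,0,0,0,-0.4,255,-0.004,0,0,0,0,-0.4,255,-0.004,0,0,0,0,0,255,-0.003,0,0,0,0,0,255,0,0,0,0,0,0,255]
}}

```text
time: 18.78
tcp_pos: [0.5004, 0.0807, 0.0443]
eef_rot: [-3.141, 0.0, 1.485]
contact_force: [0.2, -0.2, -0.8]
opening: 0.0002
```

Emit:
{"api": "arm_command", "payload": {
  "steps": [-0.002,0,0,0,0,0,255,-0.002,0,0,0,0,0,255,0,0,0,0,0,0,255]
}}

```text
time: 19.03
tcp_pos: [0.4999, 0.0767, 0.0443]
eef_rot: [-3.141, 0.0, 1.485]
contact_force: [-1.3, -0.2, -0.1]
opening: 0.0003
```

```bash
python3 - <<'E'
from h import *
rel(-.09,-.031,.045,84.6)
from ov import *
ov('side','pics/ov18.png',0,0,0,(215,140,175,130))
E
```

```text
t 19.03 tcp [0.4999 0.0767 0.0443] nest [-0.0953 -0.0313] rpy [-1.7997e+02  2.0000e-02  8.5100e+01] F [-1.3 -0.2 -0.1] op 0.0003 q [ 0.39  0.61 -0.74  2.03  0.61  0.74 -0.82]
tool shift [-0.0053  0.0002 -0.0007]
turn [-0.03  0.02  0.5 ] shift after turn [-0.0053  0.0003 -0.0007]
```

View pics/ov18.png

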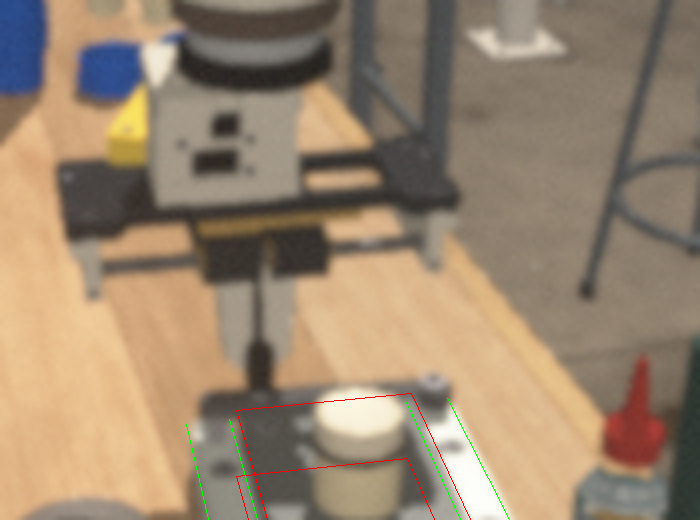

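Moving. Keep going until it meets the stop.

Emit:
{"api": "arm_command", "payload": {
  "steps": [-0.002,0,0,0,0,0,255,-0.002,0,0,0,0,0,255,0,0,0,0,0,0,255]
}}

```text
time: 19.33
tcp_pos: [0.4998, 0.0725, 0.0443]
eef_rot: [-3.141, 0.0, 1.485]
contact_force: [-1.1, 0.2, -0.2]
opening: 0.0008
```

Emit:
{"api": "arm_command", "payload": {
  "steps": [-0.001,0,0,0,0,0,255,-0.001,0,0,0,0,0,255,0,0,0,0,0,0,255]
}}

```text
time: 19.58
tcp_pos: [0.4997, 0.0707, 0.0443]
eef_rot: [-3.142, 0.0, 1.485]
contact_force: [-0.4, 1.1, 0.1]
opening: 0.0005
```

Emit:
{"api": "arm_command", "payload": {
  "steps": [-0.001,0,0,0,0,0,255,-0.001,0,0,0,0,0,255,0,0,0,0,0,0,255]
}}

```text
time: 19.83
tcp_pos: [0.4997, 0.0701, 0.0445]
eef_rot: [3.141, -0.002, 1.486]
contact_force: [-0.8, 4.6, -1.8]
opening: 0.0004
```

Emit:
{"api": "arm_command", "payload": {
  "steps": [-0.001,0,0,0,0,0,255,-0.001,0,0,0,0,0,255,0,0,0,0,0,0,255,0,0,0,0,0,0,255]
}}

```text
time: 20.17
tcp_pos: [0.4997, 0.0699, 0.0446]
eef_rot: [3.141, -0.004, 1.487]
contact_force: [0.6, 7.6, -2.8]
opening: 0.0005
```

Emit:
{"api": "arm_command", "payload": {
  "steps": [0.01,0,0,0,0,0,255,0.02,0,0,0,0,0,255,0.03,0,-0.02,0,0,0,255,0.04,0,-0.04,0,0,0,255,0.04,0,-0.04,0,0,0,255]
}}

```text
time: 20.58
tcp_pos: [0.509, 0.1856, 0.1237]
eef_rot: [-3.14, 0.002, 1.484]
contact_force: [1.4, 0.2, 0.7]
opening: 0.0005
```

Emit:
{"api": "arm_command", "payload": {
  "steps": [0.02,-0.04,-0.02,0,0,0,255,0,-0.04,0,0,0,0,255,0,-0.03,0,0,0,0,255,0,0,0,0,0,0,255]
}}

```text
time: 20.92
tcp_pos: [0.401, 0.2114, 0.14]
eef_rot: [-3.139, 0.005, 1.492]
contact_force: [-0.6, -0.2, -0.8]
opening: 0.0006
```

```bash
python3 - <<'E'
from h import *
st()
from ov import *
ov('side','pics/ov20.png',0,0,0,(215,140,175,130))
d=imaging.read_camera("top"); cv2.imwrite("pics/top20.png",d["image"])
cv2.imwrite("pics/t20c.png",cv2.resize(d["image"][140:290,260:440],(720,600),interpolation=cv2.INTER_CUBIC))
E
```

```text
t 20.92 tcp [0.401  0.2114 0.14  ] nest [-0.22   -0.1424] rpy [-179.87    0.28   85.47] F [-0.6 -0.2 -0.8] op 0.0006 q [ 0.24  0.38 -0.92  2.09  0.41  0.86 -1.  ]
```

View pics/ov20.png

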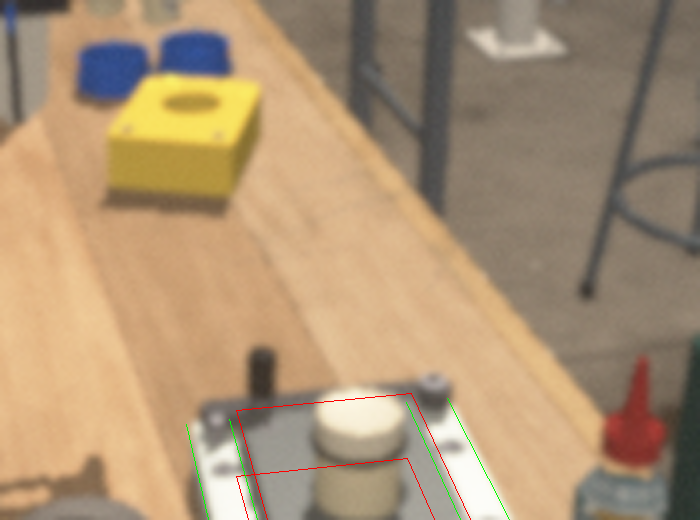

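View pics/t20c.png

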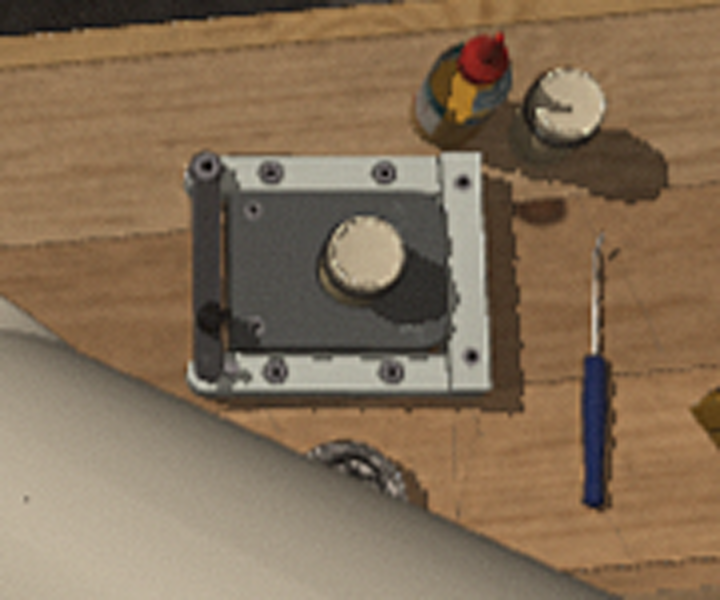

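```bash
python3 - <<'E'
from h import *
print(job.close_job())
E
```

```text
the job is handed in; nothing more can be done
None
```

I pushed the carrier home against the back stop, swung the latch shut behind it, and handed the job in at about 21 s. No verdict was reported.

- **How it went:** I squared the carrier up by pushing its near side with both fingers. I then pushed it by the tail through the gap until the force rose at a nest x of about +0.8 mm. Last, I pushed the latch by its peg to its hard stop, where the force rose to about 7.6 N.
- **Last checks:** The top and side pictures show the nose on the back stop, the cartridge upright in its bore, and the bar straight across the mouth at about 0 rad. The grease bottle, spare cartridge and pick look undisturbed. The arm partly hid the O-ring tin in the last top picture. I did not measure the bystanders.
- **What went wrong:**
  - The first swing of the latch missed the peg without moving it.
  - In the final swing, the finger first slid off the side of the peg. The reading there was about 60 N, and the true peak may have been higher. I backed off, re-centred, and closed it gently.
  - The last joint read -2.56 during the first approach, against a limit of -2.57, so I turned the tool half round and used the other wrist orientation.
- **Disagreement between views:** Points I projected into the side camera sat about 1–2 pixels off the picture, so I judged the final latch angle after correcting for that offset.

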